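Park the large syringe barrel in the slotted holder

TASK

Two empty flanged syringe barrels stand on their flanges on the bench. Take the larger one and slide it sideways through the open mouth of the slotted metal holder, so that its flange goes under the plate, until it is fully home at the end of the slot; leave it standing upright on the table there. Leave the smaller barrel where it stands.

Things in the scene. Friction and masses are not known exactly. Their poses are not given: they have to be found in the camera images.
- large_barrel_mid (a point): Centre, half-way up, of the larger white syringe barrel: loose, upright, nozzle up, round about its z axis. From below: flange 70 mm across, 5 mm thick; barrel 32 mm across up to 90 mm; nozzle 9 mm across up to 102 mm. This point is 51 mm above its underside; gripped 4 to 19 mm above this point, the fingers clear the holder's plate. About 0.1 kg.
- small_barrel_mid (a point): Centre, half-way up, of the smaller white syringe barrel of the same form, loose, a bystander: flange 44 mm across, barrel 20 mm across, 84 mm high in all; this point is 42 mm above its underside. The two barrels may stand in either order.
- slot_home (a point): Point on the table (z = 0) where the large barrel's axis stands when fully home, touching the end of the holder's slot. Its x axis is level and points along the slot from mouth to end (the way to slide); z is up. The slot is 48 mm wide, open at the plate's front edge 55 mm from here towards -x; at the mouth it flares to 68 mm over 15 mm.
- holder: Bare aluminium slotted holder, fixed to the table; origin and axes as slot_home. A level plate 108 mm wide, underside 20 mm and top 25 mm above the table, on side and back walls that leave a passage 96 mm wide for the flange; no floor beneath but the table. 138 mm wide over its screwed feet; it ends 45 mm beyond the origin towards +x.
Not all that is in view belongs to the job. Leave any green look-alike of the part that bears large_barrel_mid alone.

How it is judged:
By the outcome, as a careful person would: the job done as asked, in the order asked, and still so for the second after the job is handed in, with the robot touching nothing.
It also fails if it takes over 38 s, if anything falls off the work surface, if the arm or the gripper's body presses on something with over 40 N, if the wrist force passes 120 N, or if a joint passes its speed limit or range.

ROBOT

A 6-joint arm with a two-finger parallel gripper is mounted at the origin on a cart in front of the work surface, level with it; the furniture and walls round the work are solid. World frame = base frame: x ahead of the robot, y to its left, z up, the work surface at z = 0. Lengths are in m, angles in rad, forces in N, time in s.
With the tool pointing down it reaches from about 0.375 to 0.9 m from the base axis. Payload 3.1 kg.
Tool frame: the origin (TCP) lies midway between the tips of the shut fingers; the grasp point (between the pads) lies 19 mm behind it; z points along the fingers, y is the line along which they close (so a half turn about z gives the same grasp; the last joint's range is limited). The gripper opens to 85 mm and grips with 20 to 120 N. Pads are 22 mm wide; open, the fingers measure 114 mm over their backs; the gripper's body (76 mm by 85 mm) begins 54 mm behind the grasp point. The pads swing forward as they close: fully open they stand 13 mm farther back than shut.
Start: joints at [1.026, 0.527, 1.433, -0, 1.181, -0.178], TCP at [0.224, 0.584, 0.231] pointing down, gripper open.
Joint ranges: [-3.08, 3.08], [-0.75, 2.2], [0.22, 2.44], [-1.43, 4.57], [0, 2.65], [-2.85, 2.85]. Speed limits (rad/s): [2.79, 2.79, 3.14, 3.14, 3.14, 3.14].

INTERFACE

Orientations are given as a unit quaternion [x, y, z, w].
In Python, from station import manip gives the robot as it stands.
- The arm moves only by the tool step_arm, never from a script. Its argument "targets" is text: rows parted by semicolons, each of 4 numbers parted by spaces: the shift along the tool's x, y, z in mm, then the turn about the tool's z in degrees. A call has 1 to 12 rows; each row is the pose to reach, as a shift and turn from the pose commanded when the call began, along the tool's axes at that moment; what a row does not reach only later rows make up. A row lasts 1/10 s, in which the tool goes at most 50 mm and 8.59 degrees, less where a joint would pass 70% of its speed; a pose out of reach is approached as far as the arm can. A call with a gripper value outside its range is refused whole. "gripper" is the closure, from 0 (fully open) to 1 (shut), set as the call begins (left out, the last holds). The fingers move at their own pace and stop on an object; "squeeze" is the grip in N (left out, the last holds). Time passes only in rows, so rows that repeat a pose let the fingers close. It gives the time, the measured TCP pose, the force, the opening and the grip force at its end, in the units of the state.
- manip.sense(): the state, without advancing time (a new reading comes with each control period).
- manip.snapshot(name): name is "scene" or "top" or "wrist"; returns the picture (384x512x3 uint8, red, green, blue); there is no depth.
- manip.get_calibration(name): a dict with "fov_y" (degrees; the focal length in pixels is half the picture's height over the tangent of half this angle, whatever the lens; pixels are square), "cx", "cy" (the principal point, pixels), "extrinsics" (4x4, takes a point from camera to world coordinates); the wrist camera has in their place "tool_from_camera" (4x4, takes a point from camera to tool coordinates, whose origin is the TCP and whose axes are the flange's). Camera axes: x right, y down, z forward; pixel columns grow to the right and rows downward; lengths in m; the calibration is good to about 2 mm. A picture is of the moment at which its call begins: read the wrist's pose just before it. get_calibration takes no time and is no camera call.
- manip.sign_off(): hands the job in; it is judged then, once.
Trained networks look in the newest picture that a camera, given by its name, has taken for a name from the list of things; names that differ only in an ending like _2 or _b are one class to them, and where a whole thing is asked for, a point or a joint stands for the part that bears it (a point fixed in the world has none). Each returns a list of dicts, best first, with "p" (0 to 1); they miss things now and then, are a little off and sometimes report something else, mostly with a low value. They report only what shows in the picture. A call takes as long as a camera call. They do not tell look-alikes from the thing itself.
- manip.recognise(camera, query): "position" ([column, row] in pixels, amid what is visible of it).
- manip.masks_of(camera, query): "pixels" (384x512 bool, what is visible of it) and "position" ([column, row] in pixels, amid what is visible of it).
- manip.mark_of(camera, query): "position" ([column, row] in pixels: a listed point, or the origin of a listed thing).
The state is a dict: "t": time; "q": joint angles; "qd": joint speeds; "tau": joint torques, N m; "tcp_pos": TCP position; "tool_rot": TCP orientation; "force": force on the tool from outside, world axes, zero at the start; "ft_torque": the same for the moment, N m; "finger_gap": opening from 0.0 (shut) to 1.0 (fully open); "gripper_force": force on a finger pad.
Only numpy, scipy, OpenCV 4.12 (cv2) and the standard library are available. Lean on these libraries where they do the work, as an engineer would, in place of code of your own. Each camera call takes 0.05 s, during which the arm holds its last target. There are 200 camera calls.

## Working session

There is one attempt and no reset: what is moved stays moved. The work goes in short steps, Python scripts to look and compute and a tool call to move; the robot and the scene stay as the last step left them, time stands still between calls to the robot, and variables do not carry over. Pictures are saved under pics/ and viewed, at most 10 in all, crops included, and the job is handed in when it is done.

Besides the shell and the picture viewer there is one more tool, called by a JSON object that holds its "method" and its "body", one argument or row to a line. step_arm: Moves the arm, as the interface text tells. Its arguments: {"type":"object","properties":{"targets":{"type":"string"},"gripper":{"type":"number"},"squeeze":{"type":"number"}},"required":["targets"]}

```bash
mkdir -p pics; cat > h.py <<'E'
import numpy as np,cv2
from station import manip
from scipy.spatial.transform import Rotation as R
def snap(n):
    s=manip.sense(); im=manip.snapshot(n); c=manip.get_calibration(n)
    if 'extrinsics' in c: T=np.array(c['extrinsics'])
    else:
        W=np.eye(4);W[:3,:3]=R.from_quat(s['tool_rot']).as_matrix();W[:3,3]=s['tcp_pos'];T=W@np.array(c['tool_from_camera'])
    f=192/np.tan(np.radians(c['fov_y'])/2)
    return im,T,f,c['cx'],c['cy']
def ray(v,p):
    im,T,f,cx,cy=v
    d=T[:3,:3]@np.array([(p[0]-cx)/f,(p[1]-cy)/f,1]);return T[:3,3],d/np.linalg.norm(d)
def atz(v,p,z):
    o,d=ray(v,p);return o+d*(z-o[2])/d[2]
def proj(v,P):
    im,T,f,cx,cy=v
    q=T[:3,:3].T@(np.asarray(P)-T[:3,3]);return np.array([cx+f*q[0]/q[2],cy+f*q[1]/q[2]])
def tri(rs):
    A=0;b=0;
    for o,d in rs:
        M=np.eye(3)-np.outer(d,d);A=A+M;b=b+M@o
    x=np.linalg.solve(A,b);return x,[np.linalg.norm((np.eye(3)-np.outer(d,d))@(x-o))*1000 for o,d in rs]
E
python3 - <<'E'
from h import *
np.set_printoptions(precision=3,suppress=True)
s=manip.sense();print(s['tcp_pos'],s['tool_rot'],R.from_quat(s['tool_rot']).as_matrix())
ims=[]
for n in['scene','top','wrist']:
    v=snap(n);ims.append(v[0]);print(n,v[1][:3].tolist() if 0 else v[1][:3,3],v[2:])
    for q in['large_barrel_mid','small_barrel_mid','slot_home','holder']:
        print(q,[(np.round(d['position'],1),round(d['p'],2),atz(v,d['position'],{'l':.051,'s':.042}[q[0]] if 'mid' in q else 0)) for d in manip.mark_of(n,q)[:4]])
cv2.imwrite('pics/a.png',cv2.cvtColor(ims[0],cv2.COLOR_RGB2BGR));cv2.imwrite('pics/b.png',cv2.cvtColor(ims[1],cv2.COLOR_RGB2BGR));cv2.imwrite('pics/c.png',cv2.cvtColor(ims[2],cv2.COLOR_RGB2BGR))
E
```

```text
[0.223 0.583 0.23 ] [ 0.182  0.983 -0.001 -0.   ] [[-0.934  0.358 -0.001]
 [ 0.358  0.934 -0.002]
 [ 0.    -0.002 -1.   ]]
scene [-0.246 -0.358  0.671] (np.float64(390.72534546436424), 258.4582360186494, 193.3328057586607)
large_barrel_mid [(array([344.3, 254.6]), 0.77, array([ 0.475, -0.232,  0.051])), (array([207.3, 227.6]), 0.66, array([0.432, 0.122, 0.051])), (array([312.3, 184.3]), 0.61, array([ 0.753, -0.058,  0.051]))]
small_barrel_mid [(array([152.1, 207.5]), 0.62, array([0.459, 0.324, 0.042]))]
slot_home [(array([320. , 233.8]), 0.76, array([ 0.591, -0.138,  0.   ]))]
holder [(array([319. , 232.2]), 0.6, array([ 0.597, -0.133,  0.   ]))]
top [0.399 0.062 0.983] (np.float64(385.5513995875041), 251.0930873979296, 193.60318753937378)
large_barrel_mid [(array([295.6, 134.2]), 0.93, array([ 0.757, -0.053,  0.051])), (array([229.2, 261.3]), 0.65, array([0.437, 0.114, 0.051])), (array([376.4, 246.9]), 0.57, array([ 0.47 , -0.24 ,  0.051]))]
small_barrel_mid [(array([142.7, 252.7]), 0.76, array([0.458, 0.323, 0.042]))]
slot_home [(array([322.1, 199.8]), 0.56, array([ 0.596, -0.124,  0.   ]))]
holder [(array([325.7, 199.2]), 0.83, array([ 0.597, -0.133,  0.   ]))]
wrist [0.152 0.612 0.373] (np.float64(318.13580323391244), 257.2923090058792, 186.9710308791836)
large_barrel_mid []
small_barrel_mid []
slot_home []
holder []
```

View pics/a.png

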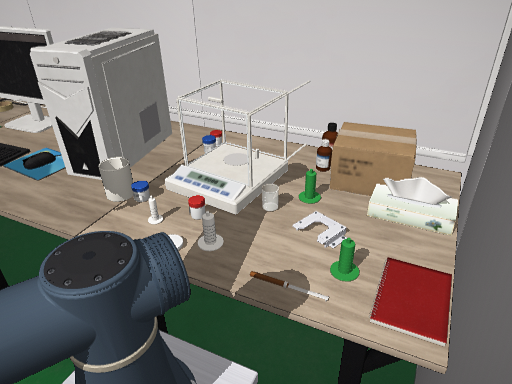

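View pics/b.png

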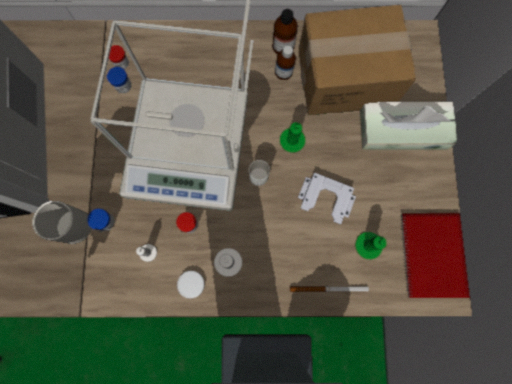

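The scene shows the white large barrel at about (209,230), the small one at (155,210), and the holder at (322,230). The top view shows them at (228,262), (147,253) and (328,197). Two green look-alikes stand at (292,138) and (370,245) in the top view. I'll zoom in on the holder and triangulate.

```bash
python3 - <<'E'
from h import *
np.set_printoptions(precision=4,suppress=True)
vs=snap('scene');vt=snap('top')
L={}
for n,v in(('scene',vs),('top',vt)):
    L[n]=[[d['position'] for d in manip.mark_of(n,q)] for q in['large_barrel_mid','small_barrel_mid','slot_home']]
def near(n,i,P):
    return min(L[n][i],key=lambda p:np.linalg.norm(np.array(p)-proj((vs if n=='scene' else vt),P)))
for i,P in((0,[.435,.118,.051]),(1,[.458,.323,.042]),(2,[.595,-.13,0])):
    if L['scene'][i] and L['top'][i]: print(i,tri([ray(vs,near('scene',i,P)),ray(vt,near('top',i,P))]))
print(manip.sense()['t'])
c=vt[0][160:235,280:380];c=cv2.resize(c,None,fx=7,fy=7,interpolation=cv2.INTER_CUBIC)
cv2.imwrite('pics/d.png',cv2.cvtColor(c,cv2.COLOR_RGB2BGR))
E
```

```text
0 (array([0.4317, 0.1173, 0.0597]), [np.float64(0.7710050206542184), np.float64(0.7710050206542753)])
1 (array([0.4567, 0.3279, 0.0315]), [np.float64(3.930180838028204), np.float64(3.930180838028237)])
2 (array([ 0.6068, -0.1296, -0.0209]), [np.float64(2.521875543837495), np.float64(2.5218755438374827)])
1.15
```

View pics/d.png

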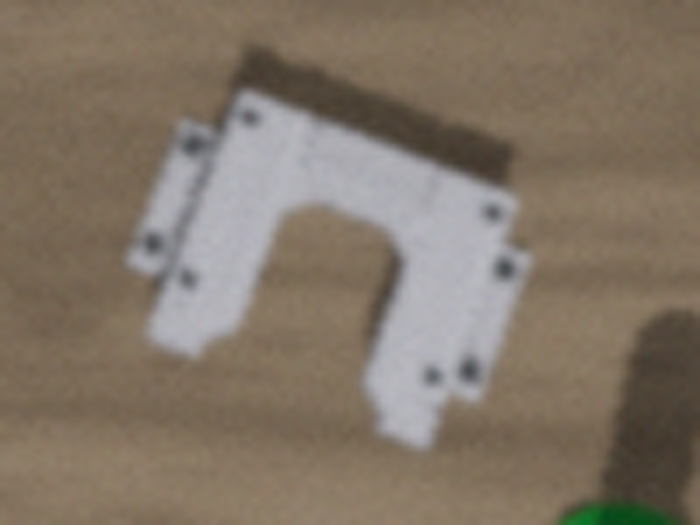

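```bash
python3 - <<'E'
from h import *
np.set_printoptions(precision=4,suppress=True)
v=snap('top')
P=[atz(v,(279.5+c/7,159.5+r/7),.025) for c,r in((240,90),(518,195),(150,340),(430,445))]
bl,br,fl,fr=P
print(P,np.linalg.norm(bl-br),np.linalg.norm(fl-bl),np.linalg.norm(fr-br))
u=((bl+br)-(fl+fr));u/=np.linalg.norm(u);w=(br-bl)/np.linalg.norm(br-bl)
print('u',u,'yaw',np.degrees(np.arctan2(u[1],u[0])),np.degrees(np.arctan2(w[0],-w[1])))
print('home',(bl+br)/2-u*.045,(fl+fr)/2+u*.055)
E
```

```text
[array([ 0.6628, -0.1005,  0.025 ]), array([ 0.6229, -0.2004,  0.025 ]), array([ 0.5696, -0.0646,  0.025 ]), array([ 0.5312, -0.1635,  0.025 ])] 0.1075533017806145 0.0998744143618318 0.09877655437968763
u [ 0.9305 -0.3663  0.    ] yaw -21.48851330727955 -21.781009773455846
home [ 0.6009 -0.134   0.025 ] [ 0.6016 -0.1342  0.025 ]
```

{"method": "step_arm", "body": {
  "targets": "-30 -30 0 0;-65 -65 0 0;-100 -100 0 0;-135 -134 0 0;-170 -169 0 0;-205 -204 0 0;-240 -239 0 0;-275 -273 0 0;-310 -308 0 0;-340 -338 0 0;-360 -358 0 0;-362 -360 0 0",
  "gripper": 0
}}

```text
t: 2.4
tcp_pos: [0.4349, 0.1153, 0.2317]
tool_rot: [0.184, 0.983, -0.0, 0.001]
force: [-0.6, 0.7, -0.5]
finger_gap: 1.003
gripper_force: 0.0
```

```bash
python3 - <<'E'
from h import *
np.set_printoptions(precision=4,suppress=True)
v=snap('wrist')
for q in['large_barrel_mid']:
    for f in (manip.mark_of,manip.masks_of):
        for d in f('wrist',q): print(d['p'],d['position'],atz(v,d['position'],.051))
print('cam',v[1])
print(proj(v,[.4317,.1173,.051]),proj(v,[.4317,.1173,.0]),proj(v,[.4317,.1173,.102]))
cv2.imwrite('pics/e.png',cv2.cvtColor(v[0],cv2.COLOR_RGB2BGR))
E
```

```text
0.86 [260.2, 161.5] [0.4341 0.1196 0.051 ]
0.9 [261.4, 153.5] [0.4267 0.1238 0.051 ]
0.66 [22.5, 280.4] [ 0.4661 -0.1916  0.051 ]
cam [[ 0.3626  0.8881  0.2826  0.3632]
 [ 0.932  -0.3458 -0.1089  0.1436]
 [ 0.0011  0.3028 -0.953   0.3737]
 [ 0.      0.      0.      1.    ]]
[257.3124 160.1704] [257.2646 150.6273] [257.3766 173.0131]
```

View pics/e.png

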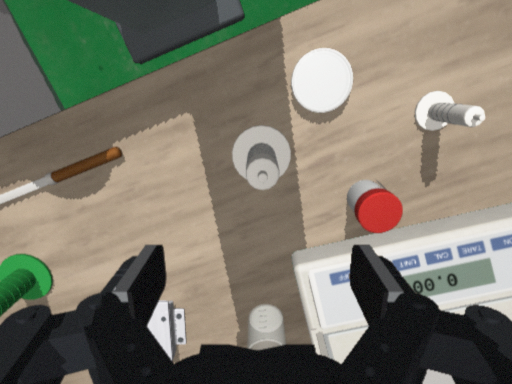

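The wrist view shows the large barrel with its nozzle at (263,174) and its flange centre at (262,154). That puts it at about (0.434, 0.120), which agrees with the triangulation, so I'll descend.

{"method": "step_arm", "body": {
  "targets": "3 4 -0 0;3 4 40 0;3 4 80 0;3 4 120 0;3 4 155 0;3 4 180 0;3 4 192 0;3 4 192 0;3 4 192 0"
}}

```text
t: 3.45
tcp_pos: [0.4311, 0.1239, 0.0395]
tool_rot: [0.181, 0.983, 0.0, -0.0]
force: [-0.4, 0.1, -0.3]
finger_gap: 0.997
gripper_force: 0.0
```

{"method": "step_arm", "body": {
  "targets": "0 0 0 0;0 0 0 0;0 0 0 0;0 0 0 0;0 0 0 0;0 0 0 0;0 0 0 0;0 0 0 0",
  "gripper": 1,
  "squeeze": 30
}}

```text
t: 4.25
tcp_pos: [0.4318, 0.1228, 0.04]
tool_rot: [0.182, 0.983, 0.0, 0.001]
force: [-0.7, 1.0, 5.9]
finger_gap: 0.365
gripper_force: 29.3
```

{"method": "step_arm", "body": {
  "targets": "0 0 -5 0;0 0 -6 0;-20 -30 -6 0;-45 -65 -6 0;-70 -100 -6 0;-95 -135 -6 0;-112 -162 -6 0;-122 -176 -6 0;-122 -176 -6 0;-122 -176 -6 0"
}}

```text
t: 5.25
tcp_pos: [0.4813, -0.0842, 0.0451]
tool_rot: [0.182, 0.983, 0.0, -0.001]
force: [-0.6, 0.4, -1.2]
finger_gap: 0.363
gripper_force: 30.2
```

```bash
python3 - <<'E'
from h import *
np.set_printoptions(precision=4,suppress=True)
s=manip.sense();print(s['tcp_pos'],s['force'],s['finger_gap'],s['gripper_force'])
v=snap('top');w=snap('wrist')
for n,vv in(('top',v),('wrist',w)):
  for q in('large_barrel_mid','slot_home'):
    print(n,q,[(d['p'],np.round(d['position'],1),atz(vv,d['position'],.057 if q[0]=='l' else 0)) for d in manip.mark_of(n,q)])
print('home proj in wrist',proj(w,[.601,-.134,.0]), 'tip',proj(w,[.485,-.088,.108]))
c=cv2.resize(v[0][150:260,270:400],None,fx=4,fy=4,interpolation=cv2.INTER_CUBIC)
o=np.zeros((440,1032,3),np.uint8);o[:,:520]=c;o[:384,520:]=w[0]
o=cv2.resize(o,(800,341))
cv2.imwrite('pics/f.png',cv2.cvtColor(o,cv2.COLOR_RGB2BGR));cv2.imwrite('pics/w.png',cv2.cvtColor(w[0],cv2.COLOR_RGB2BGR))
E
```

```text
[ 0.4813 -0.0842  0.0451] [-0.562   0.3908 -1.1959] 0.36331878992947064 30.200085639953613
top large_barrel_mid [(0.69, array([296.4, 131.1]), array([ 0.7629, -0.0548,  0.057 ]))]
top slot_home [(0.59, array([326.5, 195.5]), array([ 0.6071, -0.1356,  0.    ]))]
wrist large_barrel_mid [(0.7, array([255.1, 273.5]), array([ 0.4873, -0.0865,  0.057 ]))]
wrist slot_home []
home proj in wrist [250.9345 373.7239] tip [247.263  359.1676]
```

View pics/f.png

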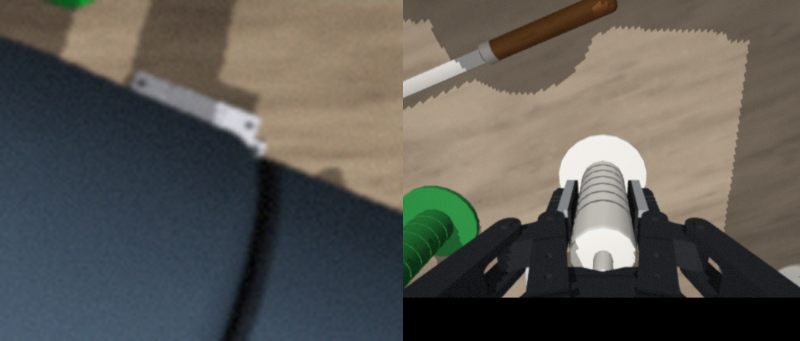

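The wrist view shows the barrel upright and centred between the pads at about (604,215), with the green look-alike well clear. I'll check the holder estimate against the scene camera.

```bash
python3 - <<'E'
from h import *
v=snap('scene');h=np.array([.601,-.134]);a=np.radians(-21.6);u=np.array([np.cos(a),np.sin(a)]);n=np.array([-u[1],u[0]])
S=8;r0,c0=200,285
c=cv2.resize(v[0][r0:r0+70,c0:c0+95],None,fx=S,fy=S,interpolation=cv2.INTER_CUBIC)
def P(x,y,z): 
    q=proj(v,[*(h+u*x+n*y),z]);return tuple(int(k) for k in ((q-[c0-.5,r0-.5])*S))
def line(pts,z,col):
    for p,q in zip(pts,pts[1:]): cv2.line(c,P(*p,z),P(*q,z),col,1)
line([(-.055,.054),(.045,.054),(.045,-.054),(-.055,-.054)],.025,(255,0,0))
line([(-.055,.034),(-.04,.024),(0,.024),(0,-.024),(-.04,-.024),(-.055,-.034)],.025,(0,0,255))
cv2.imwrite('pics/g.png',cv2.cvtColor(c,cv2.COLOR_RGB2BGR))
E
```

```text
(no output)
```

View pics/g.png

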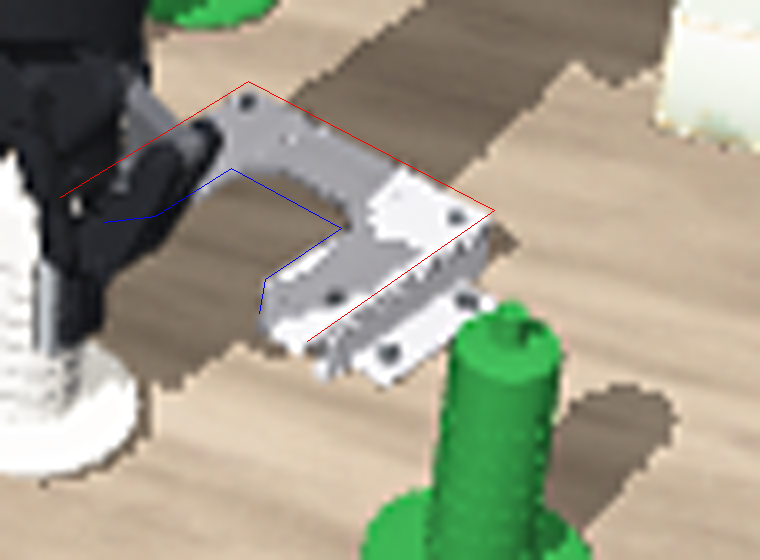

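The overlay fits the plate to within about 2 mm, so I'll enter the slot.

{"method": "step_arm", "body": {
  "targets": "-5 -3 0 0;-20 -3 0 0;-35 -3 0 0;-50 -3.5 0 0;-65 -3.5 0 0;-80 -4 0 0;-95 -4 0 0;-105 -4 0 0;-110 -4 0 0;-110 -4 0 0"
}}

```text
t: 6.6
tcp_pos: [0.5841, -0.1285, 0.0452]
tool_rot: [0.182, 0.983, -0.0, 0.0]
force: [0.3, -0.2, -1.4]
finger_gap: 0.367
gripper_force: 30.2
```

{"method": "step_arm", "body": {
  "targets": "0 0 3 0;0 0 5 0;-3 0 5 0;-6 0 5 0;-8 0 5 0;-10 0 5 0;-10 0 5 0"
}}

```text
t: 7.3
tcp_pos: [0.5934, -0.132, 0.0402]
tool_rot: [0.182, 0.983, -0.0, 0.0]
force: [-0.4, -0.4, -1.0]
finger_gap: 0.367
gripper_force: 30.2
```

{"method": "step_arm", "body": {
  "targets": "-1 0 0 0;-2 0 0 0;-3 0 0 0;-3 0 0 0"
}}

```text
t: 7.7
tcp_pos: [0.5953, -0.1327, 0.0402]
tool_rot: [0.182, 0.983, 0.0, -0.001]
force: [-1.7, 0.4, -0.7]
finger_gap: 0.363
gripper_force: 30.3
```

{"method": "step_arm", "body": {
  "targets": "-1 0 0 0;-1 0 0 0;-1 0 0 0"
}}

```text
t: 8.0
tcp_pos: [0.5955, -0.1328, 0.0402]
tool_rot: [0.182, 0.983, 0.0, -0.001]
force: [-4.5, 1.2, 3.0]
finger_gap: 0.366
gripper_force: 30.5
```

{"method": "step_arm", "body": {
  "targets": "-1 0 0 0;-1 0 0 0;-1 0 0 0"
}}

```text
t: 8.3
tcp_pos: [0.5955, -0.1328, 0.0403]
tool_rot: [0.182, 0.983, 0.0, -0.002]
force: [-6.0, 1.0, 4.6]
finger_gap: 0.366
gripper_force: 30.8
```

{"method": "step_arm", "body": {
  "targets": "-1 0 0 0;-1 0 0 0;-1 0 0 0"
}}

```text
t: 8.6
tcp_pos: [0.5957, -0.1328, 0.0403]
tool_rot: [0.182, 0.983, 0.001, -0.003]
force: [-7.9, 2.0, 6.1]
finger_gap: 0.368
gripper_force: 30.9
```

{"method": "step_arm", "body": {
  "targets": "2 0 0 0;2 0 0.5 0;2 0 0.5 0"
}}

```text
t: 8.9
tcp_pos: [0.5955, -0.1328, 0.0402]
tool_rot: [0.182, 0.983, 0.0, -0.001]
force: [-6.8, 2.6, 5.4]
finger_gap: 0.365
gripper_force: 31.0
```

{"method": "step_arm", "body": {
  "targets": "0 0 0 0;0 0 0 0;0 0 0 0;0 0 0 0;0 0 0 0",
  "gripper": 0
}}

```text
t: 9.4
tcp_pos: [0.5972, -0.1335, 0.0398]
tool_rot: [0.182, 0.983, -0.0, 0.0]
force: [0.8, -0.5, 0.1]
finger_gap: 0.999
gripper_force: 0.0
```

```bash
python3 - <<'E'
from h import *
np.set_printoptions(precision=4,suppress=True)
w=snap('wrist');print([(d['p'],d['position'],atz(w,d['position'],.051)) for d in manip.mark_of('wrist','large_barrel_mid')])
cv2.imwrite('pics/i.png',cv2.cvtColor(w[0],cv2.COLOR_RGB2BGR))
E
```

```text
[(0.75, [256.0, 265.7], array([ 0.6001, -0.1347,  0.051 ]))]
```

View pics/i.png

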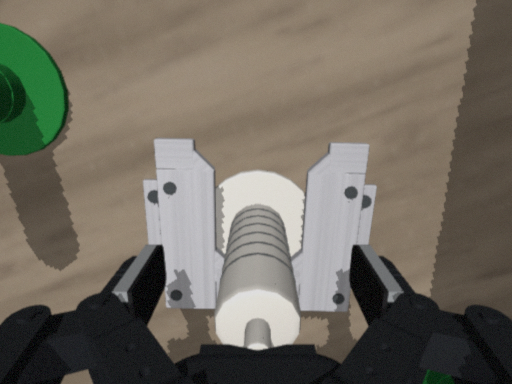

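The barrel stands upright in the slot at (258,265), with its flange under the plate. I'll rise and look from above to check that it is fully home.

{"method": "step_arm", "body": {
  "targets": "0 0 -20 0;0 0 -50 0;0 0 -90 0;0 0 -130 0;-15 0 -160 0;-45 0 -180 0;-75 0 -180 0;-95 0 -180 0;-100 0 -180 0;-100 0 -180 0;-100 0 -180 0"
}}

```text
t: 10.6
tcp_pos: [0.6888, -0.1684, 0.2191]
tool_rot: [0.182, 0.983, 0.0, -0.001]
force: [-0.8, -0.0, -0.2]
finger_gap: 1.002
gripper_force: 0.0
```

```bash
python3 - <<'E'
from h import *
np.set_printoptions(precision=4,suppress=True)
w=snap('wrist')
for q,z in(('large_barrel_mid',.051),('slot_home',0)):print([(d['p'],d['position'],atz(w,d['position'],z)) for d in manip.mark_of('wrist',q)])
p=proj(w,[.6,-.134,.03]);print(p,w[1][:3,3])
r,c=int(p[1]),int(p[0]);r0=max(r-65,0);c0=max(c-85,0);print(c0,r0)
cr=w[0][r0:r0+130,c0:c0+170]
cv2.imwrite('pics/j.png',cv2.cvtColor(cv2.resize(cr,None,fx=4.5,fy=4.5,interpolation=cv2.INTER_CUBIC),cv2.COLOR_RGB2BGR))
E
```

```text
[(0.85, [256.2, 65.2], array([ 0.5991, -0.1344,  0.051 ])), (0.84, [389.7, 187.9], array([ 0.7578, -0.049 ,  0.051 ]))]
[]
[256.9538  67.3965] [ 0.6176 -0.1407  0.3615]
171 2
```

View pics/j.png

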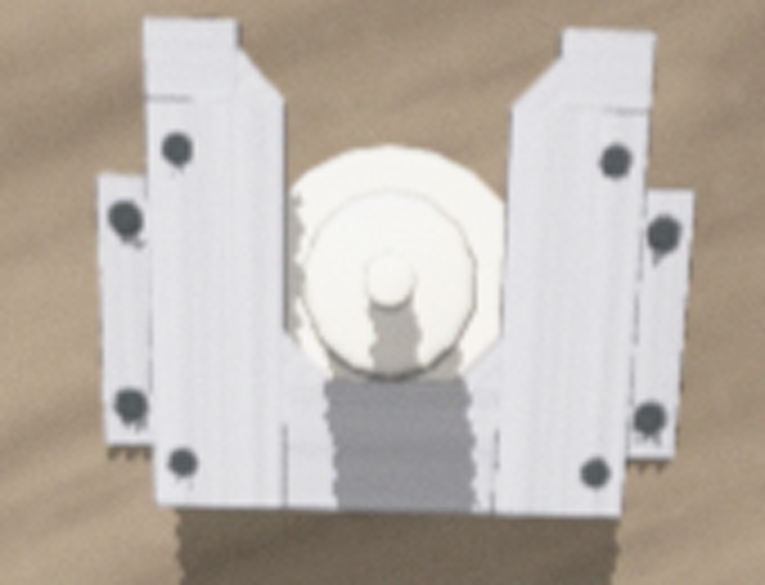

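The barrel's front edge meets the slot end at crop row ~378 with no visible gap, and it is upright and centred. Its measured axis, (0.599, -0.134), matches home.

```bash
python3 -c "
from station import manip
print(manip.sign_off())"
```

```text
the job is handed in; nothing more can be done
None
```

The large barrel stands upright at the end of the holder's slot with its flange under the plate; the smaller barrel was not touched, and the job is handed in, with no verdict returned.

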